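# Load two sample tubes into the tipping rack and stand it up

### The arm

A 6-joint arm with a two-finger parallel gripper is mounted at the origin on the work surface. World frame = base frame: x ahead of the robot, y to its left, z up, the work surface at z = 0. Lengths are in m, angles in rad, forces in N, time in s.
With the tool pointing down it reaches from about 0.35 to 1 m from the base axis. Payload 7.1 kg.
Tool frame: the origin (TCP) lies at the very end of the fingers, on their centre line; the grasp point (between the pads) lies 19 mm behind it; z points along the fingers, y is the direction in which the jaws open and shut (so a half turn about z gives the same grasp; the last joint's range is limited). The gripper opens to 85 mm and grips with 20 to 120 N. Pads are 22 mm wide; open, the fingers measure 114 mm over their backs; the gripper's body (76 mm by 85 mm) begins 54 mm behind the grasp point. The pads swing forward as they close: fully open they stand 13 mm farther back than shut.
Start: joints at [-1.362, 0.423, 1.63, -0, 1.089, -0.019], TCP at [0.141, -0.609, 0.231] pointing down, gripper open.
Joint ranges: [-3, 3], [-0.9, 2.11], [0.09, 2.58], [-1.31, 4.45], [0.11, 2.69], [-2.54, 2.54]. Speed limits (rad/s): [2.39, 2.39, 3.01, 3.14, 3.14, 3.14].

### API

Orientations are given as a 3x3 rotation matrix whose columns are the frame's x, y, z axes.
In Python, from bench import bot, viewer gives the robot as it stands.
- The arm moves only by the tool carry_out, never from a script. Its argument "commands" is a list that holds one entry, the list of rows, each a list of 7 numbers: the shift along the tool's x, y, z in mm, then the turn, a rotation vector about the tool's x, y, z in rad, then the opening in per cent of the stroke, from 0 (shut) to 100 (fully open). In form: [[[x, y, z, rx, ry, rz, grip], ...]]. A call has 1 to 5 rows; each row is the pose to reach, as a shift and turn from the pose commanded when the call began, along the tool's axes at that moment; what a row does not reach only later rows make up. A row lasts 1/10 s, in which the tool goes at most 50 mm and 8.59 degrees, less where a joint would pass 70% of its speed; a pose out of reach is approached as far as the arm can. A call with a gripper value outside its range is refused whole. The fingers move at their own pace and stop on an object; the grip force is fixed at half the most. Time passes only in rows, so rows that repeat a pose let the fingers close. It gives the time, the measured TCP pose, the force and the opening at its end, in the units of the state.
- bot.sense(): the state, without advancing time (a new reading comes with each control period).
- viewer.snapshot(name): name is "scene" or "side" or "wrist"; returns a dict with "color" (420x560x3 uint8, red, green, blue), "z_map" (420x560 float32, m along the optical axis (not along the pixel's ray), 0 where there is no reading), "camera_matrix" (3x3 intrinsics, pixels), "view" (4x4, takes a point from world to camera coordinates); the wrist camera has in their place "hand_eye" (4x4, takes a point from camera to tool coordinates, whose origin is the TCP and whose axes are the flange's). Camera axes: x right, y down, z forward; pixel columns grow to the right and rows downward; lengths in m; the calibration is good to about 2 mm. The wrist camera is an equidistant fisheye: a pixel r from the principal point sees the ray r / f radians off the axis. A picture is of the moment at which its call begins: read the wrist's pose just before it.
- bot.close_job(): hands the job in, once; it reports no verdict.
The state is a dict: "t": time; "qpos": joint angles; "joint_velocities": joint speeds; "tau": joint torques, N m; "eef_pos": TCP position; "ee_rot": TCP orientation; "contact_force": force on the tool from outside, world axes, zero at the start; "moment": the same for the moment, N m; "grip_width": opening from 0.0 (shut) to 1.0 (fully open).
Only numpy, scipy, OpenCV 4.12 (cv2) and the standard library are available. Lean on these libraries where they do the work, as an engineer would, in place of code of your own. Each camera call takes 0.05 s, during which the arm holds its last target. There are 200 camera calls.

### The job

First push the yellow tip box, without knocking it over, completely off the pale green landing zone behind the blue tipping rack. Then, with the rack still lying down, slide the two blue-capped tubes along their grooves until they are fully home in their cups, leaving the orange-capped tube where it lies. Finally push the rack's steel handle over, without slamming it, so that the rack stands fully upright with both blue-capped tubes upright in it, and leave the jar, dish and small yellow rack undisturbed.

Things in the scene. Friction and masses are not known exactly. Their poses are not given: they have to be found in the camera images.
- loader: Fixed tube loader. Origin on the table straight under the rack's hinge axis; +x is the push direction (tubes slide to +x into the rack), +y along the hinge, +z up. The hinge axis is 20 mm above the table. From -x to +x: infeed tray, lying rack (x = -68 to 0 mm), landing zone.
- infeed_mid (a point): Mid-point of the white infeed tray (165 x 196 mm), on the floor of its middle groove, 35 mm above the table; at loader x = -154.5 mm. Axes as the loader's. Three grooves run along x at y = -58, 0, +58 mm, floors 35 mm and grey rails between them 47 mm above the table, each groove 33 mm wide, in line with the rack's cups.
- zone_mid (a point): Centre of the landing zone, a flat pale green print with a black border on the table, at loader x = 85 mm; axes as the loader's, 150 mm along x and 210 mm along y. The upright rack and its handle come down there.
- rack (a joint): Tilt of the blue rack: 0 = lying, cup mouths facing the infeed; 1.571 = upright, mouths up, at its stop. 0.75 kg, damped 0.3 N m s/rad; rests by its weight at either end, tips over by itself beyond about 1.0 rad and sinks slowly to its stop. Pushing a tube home with more than about 10 N would lift the lying rack.
- rack_hinge (a point): Frame turning with the rack, origin on the hinge axis at mid-width; parallel to the loader's axes while lying. In it the block covers x = -68 to 0, y = -92 to 92, z = 0 to 62 mm; three cups, 35 mm wide, 60 mm deep, open at x = -68, floors at x = -8, axes along x at z = 31 and y = -58, 0, 58 mm. A tube fully home has its centre at x = -65.5 mm and sticks 55 mm out.
- rack_handle (a point): Middle of the steel handle bar, 14 mm thick, 200 mm long along the hinge direction, an arm at each end beside the block; 120 mm from the hinge axis. Rack lying: 41 mm to the -x side of the hinge, 133 mm above the table. Upright: 113 mm to the +x side, 61 mm above the table. Push it towards loader +x and follow its arc.
- tube_a_mid (a point): Centre of a blue-capped off-white tube, 30 mm in diameter, 115 mm long, 65 g, lying in one of the three grooves (any of them), axis 50 mm above the table. Its x axis points from the cap to the tapered tip, along loader +x at the start; the flat cap end is 57.5 mm behind this point, the tip 57.5 mm ahead.
- tube_b_mid (a point): Centre of the other blue-capped tube, identical to the first.
- tube_c_mid (a point): Centre of the orange-capped tube, same size, lying in the remaining groove; to be left there.
- tip_box_mid (a point): Centre of the yellow tip box, 66 (its x) x 110 (its y) x 80 mm high, 0.22 kg, standing loose on the table in the landing zone; this point is 40 mm above its underside. Its x axis points roughly along loader +x; between it and the lying rack there is a gap of 50 mm or more.
- jar: Sample jar, brown with white lid, 78 mm wide, 80 mm high; origin at the centre of its underside. Bystander.
- petri: Flat white dish, 90 mm wide, 16 mm high; origin at the centre of its underside. Bystander.
- pcr_rack: Small low yellow rack, 100 x 85 x 30 mm; origin at the centre of its underside. Bystander.
Things that resemble listed ones, but are neither listed nor needed, are in the scene too. Leave any brown look-alike of the part that bears tube_a_mid alone. Leave any pink look-alike of the part that bears tip_box_mid alone.

How it is judged:
On the way, in this order (a step that is already met when the one before it is completed fails the run):
1. the tip box is clear of the landing zone while the rack still lies ((x of tip_box_mid in the frame of loader above 0.178 m or y of tip_box_mid in the frame of loader above 0.135 m or y of tip_box_mid in the frame of loader below -0.135 m or x of tip_box_mid in the frame of loader below -0.28 m) and value of joint rack below 0.2 rad), for 0.2 s.
2. both blue-capped tubes are home in their cups while the rack still lies (x of tube_a_mid in the frame of rack_hinge between -0.073 and -0.058 m and z of tube_a_mid in the frame of rack_hinge between 0.022 and 0.04 m and angle between the x axis of each of tube_a_mid, tube_b_mid and the x axis of rack_hinge, either way round below 0.12 rad and x of tube_b_mid in the frame of rack_hinge between -0.073 and -0.058 m and z of tube_b_mid in the frame of rack_hinge between 0.022 and 0.04 m and value of joint rack below 0.2 rad), for 0.2 s.
3. the rack is upright (value of joint rack above 1.5 rad), for 0.2 s.
At the end, for the whole second after the job is handed in: Rack at rest within 0.05 rad of upright; both blue-capped tubes within 8 mm of home in cups and 0.15 rad of vertical; tip box standing, off the landing zone; orange-capped tube within 20 mm of its start; jar, dish and small yellow rack within 30 mm of theirs (value of joint rack above 1.52 rad and x of tube_a_mid in the frame of rack_hinge between -0.073 and -0.058 m and z of tube_a_mid in the frame of rack_hinge between 0.022 and 0.04 m and angle between the x axis of each of tube_a_mid, tube_b_mid and the x axis of rack_hinge, either way round below 0.12 rad and x of tube_b_mid in the frame of rack_hinge between -0.073 and -0.058 m and z of tube_b_mid in the frame of rack_hinge between 0.022 and 0.04 m and angle between each of tube_a_mid, tube_b_mid's own x axis and vertical above 2.99 rad and (x of tip_box_mid in the frame of loader above 0.178 m or y of tip_box_mid in the frame of loader above 0.135 m or y of tip_box_mid in the frame of loader below -0.135 m or x of tip_box_mid in the frame of loader below -0.28 m) and angle between tip_box_mid's own z axis and vertical below 0.1 rad and distance of tube_c_mid from where it was at the start of the episode below 0.02 m and velocity of joint rack below 0.05 rad/s and distance of each of jar, petri, pcr_rack from where it was at the start of the episode below 0.03 m); the robot touches nothing.
It fails at once if the rack is tipped before both blue-capped tubes are home and the tip box is off the landing zone (value of joint rack above 0.35 rad and not (((x of tube_a_mid in the frame of rack_hinge between -0.073 and -0.058 m and z of tube_a_mid in the frame of rack_hinge between 0.022 and 0.04 m and angle between the x axis of tube_a_mid and the x axis of rack_hinge, either way round below 0.12 rad) and (x of tube_b_mid in the frame of rack_hinge between -0.073 and -0.058 m and z of tube_b_mid in the frame of rack_hinge between 0.022 and 0.04 m and angle between the x axis of tube_b_mid and the x axis of rack_hinge, either way round below 0.12 rad)) and (x of tip_box_mid in the frame of loader above 0.178 m or y of tip_box_mid in the frame of loader above 0.135 m or y of tip_box_mid in the frame of loader below -0.135 m or x of tip_box_mid in the frame of loader below -0.28 m))).
It fails at once if the rack is slammed over (faster than 3 rad/s) (velocity of joint rack above 3 rad/s).
It fails at once if the tip box is knocked over (angle between tip_box_mid's own z axis and vertical above 0.5 rad).
It fails at once if the orange-capped tube is moved (distance of tube_c_mid from where it was at the start of the episode above 0.02 m).
It fails at once if the jar, dish or small yellow rack is shoved (distance of any of jar, petri, pcr_rack from where it was at the start of the episode above 0.03 m).
It also fails if it takes over 67 s, if anything falls off the work surface, if the arm or the gripper's body presses on something with over 40 N, if the wrist force passes 120 N, or if a joint passes its speed limit or range.

## Working session

There is one attempt and no reset: what is moved stays moved. The work goes in short steps, Python scripts to look and compute and a tool call to move; the robot and the scene stay as the last step left them, time stands still between calls to the robot, and variables do not carry over. Pictures are saved under pics/ and viewed, about 8 in all and at most 12, crops included, and the job is handed in when it is done.

Besides the shell and the picture viewer there is one more tool, called after ">>>" by a JSON object that holds its "method" and its "body". carry_out: Moves the arm, as the interface text tells. Its arguments: {"type":"object","properties":{"commands":{"type":"array","items":{"type":"array","items":{"type":"array","items":{"type":"number"}}}}},"required":["commands"]}

```bash
mkdir -p pics
cat > h.py <<'E'
import numpy as np, cv2, pickle
from bench import bot, viewer
def snap(n):
    s=viewer.snapshot(n); return s
def save(name,img): cv2.imwrite('pics/'+name,cv2.cvtColor(img,cv2.COLOR_RGB2BGR))
def cloud(s):
    K=s['camera_matrix'];z=s['z_map'];T=np.linalg.inv(s['view'])
    v,u=np.mgrid[:z.shape[0],:z.shape[1]]
    P=np.stack([(u-K[0,2])/K[0,0]*z,(v-K[1,2])/K[1,1]*z,z],-1)
    return P@T[:3,:3].T+T[:3,3]
def st():
    s=bot.sense();print(s['t'],np.round(s['eef_pos'],4),np.round(s['contact_force'],1),s['grip_width']);print(np.round(s['ee_rot'],3).tolist(),np.round(s['qpos'],2));return s
E
python3 - <<'E'
from h import *
st()
d={n:snap(n) for n in ('scene','side')}
pickle.dump(d,open('d0.pkl','wb'))
for n in d:
    print(n,d[n]['camera_matrix'].round(1).tolist(),np.linalg.inv(d[n]['view']).round(3).tolist())
    save(n+'0.png',d[n]['color'])
E
```

```text
0.0 [ 0.141  -0.6083  0.2306] [ 0.   0.1 -0.4] 0.9991736796265336
[[0.974, 0.226, -0.0], [0.226, -0.974, 0.001], [0.0, -0.002, -1.0]] [-1.36  0.42  1.63  0.    1.09 -0.02]
scene [[433.4, 0.0, 283.3], [0.0, 433.4, 202.2], [0.0, 0.0, 1.0]] [[-0.362, 0.685, -0.632, 1.234], [0.932, 0.261, -0.251, 0.272], [-0.007, -0.68, -0.733, 0.849], [0.0, 0.0, 0.0, 1.0]]
side [[466.6, 0.0, 277.0], [0.0, 466.6, 209.9], [0.0, 0.0, 1.0]] [[-0.87, -0.286, 0.401, 0.115], [-0.492, 0.527, -0.693, 0.843], [-0.013, -0.8, -0.6, 0.806], [0.0, 0.0, 0.0, 1.0]]
```

View pics/scene0.png

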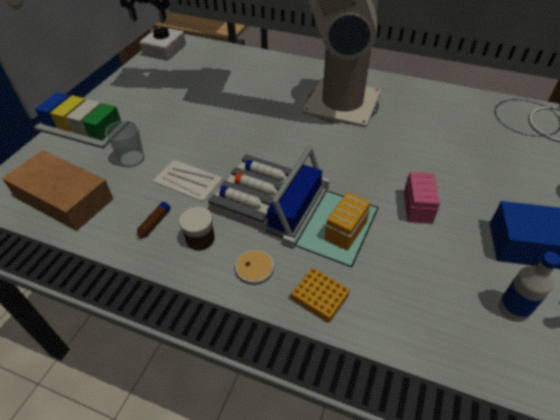

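View pics/side0.png

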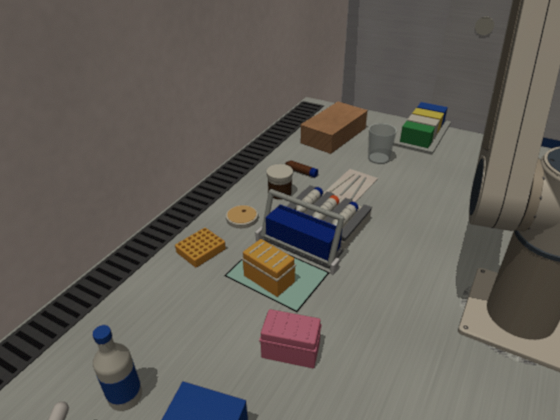

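The scene view shows:
- Yellow tip box at (347,220) on the green zone. Its pink decoy is at (421,197), and the flat pcr rack is at (320,293).
- Blue-capped tubes with caps at (250,165) and (226,195), and the orange-capped one between them at (236,180). The brown tube at (153,219) is a decoy.
- Rack at (297,197) with its handle bar at (295,187), jar at (197,228), dish at (254,266).

I choose the yellow box on the green print and the two outer tubes.

Run:
```python
from h import *
d=pickle.load(open('d0.pkl','rb'))
for n in d:
    s=d[n];P=cloud(s);hsv=cv2.cvtColor(s['color'],cv2.COLOR_RGB2HSV)
    H,S,V=[hsv[...,i].astype(int) for i in range(3)]
    u0,v0,u1,v1=(205,140,385,325) if n=='scene' else (170,160,380,310)
    roi=np.zeros(H.shape,bool);roi[v0:v1,u0:u1]=1
    masks={'green':(H>60)&(H<92)&(S>40)&(V>90),'yellow':(H>10)&(H<28)&(S>140)&(V>80),'blue':(H>108)&(H<130)&(S>120),'red':((H<10)|(H>172))&(S>120)}
    for k,m in masks.items():
        m=(m&roi).astype(np.uint8)
        c,l,stt,ce=cv2.connectedComponentsWithStats(m)
        for i in range(1,c):
            if stt[i,4]<25: continue
            q=P[(l==i)&(s['z_map']>0)]
            if k=='green': q=q[abs(q[:,2])<.01]
            elif k in('yellow',): 
                zt=np.percentile(q[:,2],97);q=q[q[:,2]>zt-.012]
            if len(q)<10: continue
            r=cv2.minAreaRect((q[:,:2]*1000).astype(np.float32))
            print(n,k,stt[i,4],ce[i].round(),'mean',q.mean(0).round(3),'z',np.percentile(q[:,2],[3,50,97]).round(3),'rect',np.round(r[0]),np.round(r[1]),round(r[2],1))
c=cv2.resize(d['scene']['color'][140:320,200:385],None,fx=4,fy=3.3,interpolation=cv2.INTER_CUBIC);save('crop0.png',c)
```

```text
scene green 1753 [329. 232.] mean [0.555 0.125 0.001] z [-0.002  0.001  0.004] rect [527. 139.] [143. 207.] 85.4
scene yellow 783 [349. 212.] mean [0.544 0.165 0.08 ] z [0.075 0.08  0.083] rect [538. 164.] [ 63. 109.] 78.7
scene yellow 662 [254. 265.] mean [ 0.725 -0.005  0.017] z [0.014 0.017 0.02 ] rect [724.  -6.] [74. 72.] 77.1
scene yellow 1605 [321. 293.] mean [0.747 0.163 0.03 ] z [0.026 0.03  0.033] rect [744. 161.] [100.  86.] 75.2
scene blue 40 [248. 164.] mean [ 0.455 -0.139  0.06 ] z [0.046 0.061 0.065] rect [ 445. -143.] [44. 14.] 25.6
scene blue 1454 [300. 194.] mean [0.525 0.035 0.076] z [0.043 0.081 0.084] rect [520.  28.] [ 57. 190.] 85.5
scene blue 44 [223. 190.] mean [ 0.57  -0.158  0.061] z [0.053 0.062 0.066] rect [ 568. -158.] [27. 14.] 11.7
scene blue 247 [274. 219.] mean [ 0.609 -0.002  0.056] z [0.024 0.055 0.083] rect [595. -14.] [83. 27.] 45.6
scene red 64 [238. 178.] mean [ 0.512 -0.143  0.058] z [0.043 0.06  0.065] rect [ 503. -146.] [45. 20.] 28.1
side green 1496 [288. 283.] mean [0.489 0.155 0.001] z [-0.002  0.001  0.004] rect [528. 140.] [146. 206.] 86.0
side yellow 1108 [200. 246.] mean [0.736 0.166 0.029] z [0.022 0.03  0.033] rect [739. 163.] [100.  85.] 73.4
side yellow 917 [268. 259.] mean [0.53  0.169 0.079] z [0.072 0.079 0.082] rect [534. 165.] [ 65. 107.] 77.3
side yellow 629 [267. 279.] mean [0.523 0.189 0.043] z [0.037 0.043 0.05 ] rect [529. 190.] [123.  50.] 14.3
side blue 57 [313. 172.] mean [ 0.639 -0.29   0.02 ] z [0.007 0.021 0.03 ] rect [ 640. -291.] [18. 21.] 87.2
side blue 26 [354. 204.] mean [ 0.443 -0.137  0.062] z [0.056 0.063 0.067] rect [ 445. -138.] [20. 19.] 19.9
side blue 2253 [301. 230.] mean [0.516 0.038 0.068] z [0.029 0.08  0.084] rect [518.  22.] [ 72. 185.] 86.1
side red 36 [335. 198.] mean [ 0.501 -0.14   0.061] z [0.05  0.062 0.067] rect [ 511. -143.] [20. 45.] 58.8
```

View pics/crop0.png

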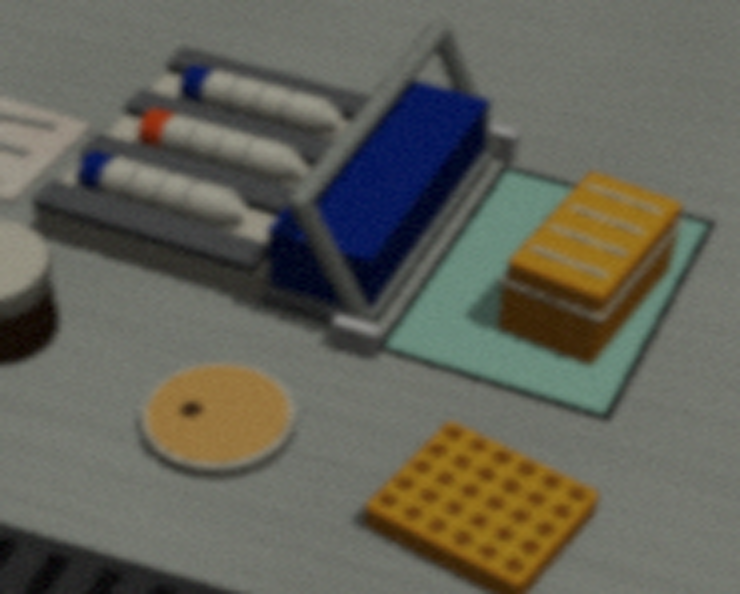

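>>> {"method": "carry_out", "body": {"commands": [[[538, -596, 0, 0, 0, -1.267, 45], [538, -596, 0, 0, 0, -1.267, 45], [538, -596, 0, 0, 0, -1.267, 45], [538, -596, 0, 0, 0, -1.267, 45], [538, -596, 0, 0, 0, -1.267, 45]]]}}

```text
t: 0.6
eef_pos: [0.2628, -0.3883, 0.2311]
ee_rot: [[0.554, 0.832, -0.0], [0.832, -0.554, 0.0], [0.0, -0.0, -1.0]]
contact_force: [0.5, -0.7, -0.5]
grip_width: 0.452
```

```bash
cat >> h.py <<'E'
A=np.deg2rad(85.7);EX=np.array([np.cos(A),np.sin(A),0]);EY=np.array([-np.sin(A),np.cos(A),0]);O=np.array([.5211,.0548,0])
def goal(lx,ly,z,yaw=True):  # loader mm -> tool shift mm and turn; tool x = loader x, z down
    from scipy.spatial.transform import Rotation as R
    s=bot.sense();p=s['eef_pos'];Q=s['ee_rot'];t=O+EX*lx/1e3+EY*ly/1e3+[0,0,z/1e3]
    T=np.c_[EX,-EY,[0,0,-1]];r=p-O
    print('t',round(s['t'],2),'tcp loader',np.round([r@EX*1e3,r@EY*1e3,p[2]*1e3],1),'F',s['contact_force'].round(1),'shift',np.round(Q.T@(t-p)*1e3,1),'turn',R.from_matrix(Q.T@T).as_rotvec().round(3),'q6',round(s['qpos'][5],2))
E
python3 - <<'E'
from h import *
goal(38,-6,231)
d=pickle.load(open('d0.pkl','rb'));s=d['scene'];P=cloud(s)
for n,u,v in (('pink',421,185),('jarlid',197,218),('box',349,212)):
    q=P[v-2:v+3,u-2:u+3].reshape(-1,3).mean(0)-O;print(n,(q@EX).round(3),(q@EY).round(3),q[2].round(3))
# handle bar: high gray points
q=P.reshape(-1,3)-O;lx=q@EX;ly=q@EY
m=(q[:,2]>.128)&(q[:,2]<.16)&(abs(ly)<.13)&(lx>-.12)&(lx<.1)
print('bar',np.median(lx[m]).round(4),np.percentile(ly[m],[2,98]).round(3),np.percentile(q[m,2],[5,95]).round(3),m.sum())
m=(abs(q[:,2]-.082)<.004)&(abs(ly)<.13)&(lx>-.12)&(lx<.03);print('block',np.percentile(lx[m],[1,99]).round(3),np.percentile(ly[m],[1,99]).round(3))
E
```

```text
t 0.6 tcp loader [-461.2  224.3  231.1] F [ 0.5 -0.7 -0.5] shift [ 5.48e+02 -4.40e+01  2.00e-01] turn [-0.    -0.    -0.512] q6 -0.41
pink 0.245 0.146 0.08
jarlid -0.204 -0.185 0.08
box 0.112 -0.016 0.08
bar -0.0379 [-0.108  0.095] [0.132 0.141] 406
block [-0.064  0.001] [-0.105  0.093]
```

>>> {"method": "carry_out", "body": {"commands": [[[548, -44, 0, 0, 0, -0.512, 45], [548, -44, 0, 0, 0, -0.512, 45], [548, -44, 0, 0, 0, -0.512, 45], [548, -44, 0, 0, 0, -0.512, 45], [548, -44, 0, 0, 0, -0.512, 45]]]}}

```text
t: 1.1
eef_pos: [0.3855, -0.1705, 0.2314]
ee_rot: [[0.079, 0.997, 0.0], [0.997, -0.079, -0.0], [-0.0, 0.0, -1.0]]
contact_force: [0.8, -0.9, 0.2]
grip_width: 0.452
```

```bash
python3 -c "
from h import *
goal(38,-6,231)"
```

```text
t 1.1 tcp loader [-234.8  118.3  231.4] F [ 0.8 -0.9  0.2] shift [273.3 123.1   0.4] turn [ 0.     0.    -0.004] q6 -0.37
```

>>> {"method": "carry_out", "body": {"commands": [[[110, 118, -60, 0, 0, -0.004, 45], [110, 118, -60, 0, 0, -0.004, 45], [110, 118, -60, 0, 0, -0.004, 45], [110, 118, -60, 0, 0, -0.004, 45], [110, 118, -60, 0, 0, -0.004, 45]]]}}

```text
t: 1.6
eef_pos: [0.5141, -0.0706, 0.2922]
ee_rot: [[0.074, 0.997, 0.003], [0.997, -0.074, -0.0], [0.0, 0.003, -1.0]]
contact_force: [-0.6, -0.2, -0.7]
grip_width: 0.452
```

Run:
```python
from h import *
goal(38,-6,231)
s0=bot.sense();s=snap('wrist');s['state']={k:np.array(s0[k]) for k in('eef_pos','ee_rot')}
pickle.dump(s,open('w1.pkl','wb'));save('w1.png',s['color']);print(s['camera_matrix'].round(1).tolist(),s['hand_eye'].round(3).tolist(),s['z_map'].min(),s['z_map'].max())
```

```text
t 1.6 tcp loader [-125.6   -2.4  292.2] F [-0.6 -0.2 -0.7] shift [163.6   3.6  61.3] turn [ 0.003 -0.     0.001] q6 -0.09
[[325.2, 0.0, 285.5], [0.0, 325.2, 214.1], [0.0, 0.0, 1.0]] [[0.0, -0.95, -0.312, 0.08], [1.0, 0.0, -0.0, 0.001], [0.0, -0.312, 0.95, -0.142], [0.0, 0.0, 0.0, 1.0]] 0.0 1.2790194
```

View pics/w1.png

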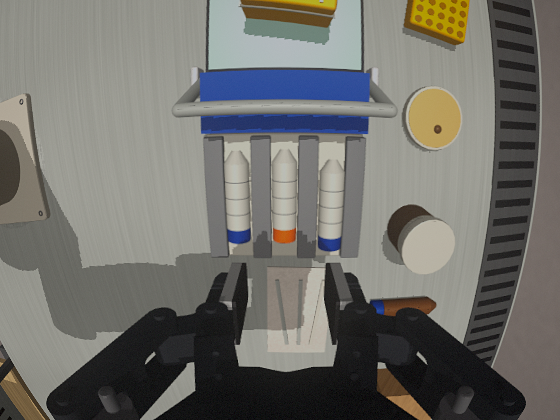

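The wrist view shows the blue caps at (239,237) and (330,243), orange between at (284,236), the bar at (285,109), and the block around (285,90). Next I measure these.

```bash
cat >> h.py <<'E'
def wcloud(s):
    K=s['camera_matrix'];z=s['z_map'];v,u=np.mgrid[:z.shape[0],:z.shape[1]]
    x=(u-K[0,2])/K[0,0];y=(v-K[1,2])/K[1,1];th=np.hypot(x,y)+1e-9;k=np.tan(th)/th
    P=np.stack([x*k*z,y*k*z,z],-1);H=s['hand_eye'];P=P@H[:3,:3].T+H[:3,3]
    P=P@s['state']['ee_rot'].T+s['state']['eef_pos'];q=P-O
    return np.stack([q@EX,q@EY,P[...,2]],-1)*1e3
def wsnap(f):
    s0=bot.sense();s=snap('wrist');s['state']={k:np.array(s0[k]) for k in('eef_pos','ee_rot')}
    pickle.dump(s,open(f+'.pkl','wb'));save(f+'.png',s['color']);return s
def measure(s,hi=0):
    L=wcloud(s);hsv=cv2.cvtColor(s['color'],cv2.COLOR_RGB2HSV).astype(int);H,S,V=hsv[...,0],hsv[...,1],hsv[...,2]
    ok=s['z_map']>0;x,y,z=L[...,0],L[...,1],L[...,2]
    def pr(n,m):
        m=m&ok
        if m.sum()>20:print(n,m.sum(),'lx',np.percentile(x[m],[1,50,99]).round(1),'ly',np.percentile(y[m],[1,50,99]).round(1),'z',np.percentile(z[m],[2,50,98]).round(1))
    tray=(x>-250)&(x<-70)&(abs(y)<100)
    for c in(58,0,-58):
        g=tray&(abs(y-c)<24)
        pr('bluecap%d'%c,g&(H>108)&(H<130)&(S>120)&(z>40)&(z<75))
        pr('orangecap%d'%c,g&((H<12)|(H>172))&(S>140)&(z>40)&(z<75))
        pr('tube%d'%c,g&(z>53)&(z<75))
    pr('block',(abs(z-82)<4)&(x>-100)&(x<30)&(H>108)&(H<130)&(S>120))
    pr('bar',(z>122)&(z<150)&(abs(x+41)<30)&(abs(y)<115))
    pr('box',(z>70)&(z<90)&(x>40)&(H>15)&(H<32)&(S>120))
E
python3 - <<'E'
from h import *
measure(pickle.load(open('w1.pkl','rb')))
E
```

```text
bluecap58 251 lx [-205.2 -196.8 -189.1] ly [41.6 53.6 69.4] z [53.3 62.2 65.1]
tube58 2000 lx [-203.5 -146.4  -93.9] ly [41.  53.5 68.8] z [54.  62.3 65.5]
orangecap0 155 lx [-203.6 -195.8 -187.5] ly [-16.3  -8.6  11.5] z [53.6 60.3 64. ]
tube0 2121 lx [-203.3 -146.   -92.1] ly [-16.9  -2.4  11.2] z [54.2 62.5 65.7]
bluecap-58 245 lx [-214.8 -207.4 -199.8] ly [-74.  -58.7 -46.5] z [53.4 62.4 65.1]
tube-58 1962 lx [-213.9 -156.7 -104.6] ly [-74.2 -59.  -46.7] z [53.9 62.4 65.5]
block 7804 lx [-67.  -25.4  -0.4] ly [-92.2  -3.4  87.1] z [80.2 81.8 83.4]
bar 3348 lx [-47.3 -40.6 -32.1] ly [-104.9   -1.6   98.8] z [131.8 138.4 140.6]
box 595 lx [71.6 78.5 83.7] ly [-57.7 -26.4  41.1] z [70.5 78.3 81.2]
```

>>> {"method": "carry_out", "body": {"commands": [[[164, 4, 0, 0.003, 0, 0, 45], [164, 4, 0, 0.003, 0, 0, 45], [164, 4, 0, 0.003, 0, 0, 45], [164, 4, 50, 0.003, 0, 0, 45], [164, 4, 100, 0.003, 0, 0, 45]]]}}

```text
t: 2.15
eef_pos: [0.5283, 0.092, 0.1929]
ee_rot: [[0.075, 0.997, 0.0], [0.997, -0.075, 0.001], [0.001, 0.0, -1.0]]
contact_force: [0.4, -0.6, -1.0]
grip_width: 0.45
```

>>> {"method": "carry_out", "body": {"commands": [[[0, 0, 50, 0, 0, 0, 45], [0, 0, 100, 0, 0, 0, 45], [0, 0, 145, 0, 0, 0, 45], [0, 0, 163, 0, 0, 0, 45], [0, 0, 163, 0, 0, 0, 45]]]}}

```text
t: 2.65
eef_pos: [0.5238, 0.0891, 0.0269]
ee_rot: [[0.078, 0.997, -0.011], [0.997, -0.078, -0.001], [-0.002, -0.011, -1.0]]
contact_force: [0.8, -0.8, 0.0]
grip_width: 0.451
```

```bash
sed -i 's/^O=.*//; s/O=np.array(\[.5211,.0548,0\])/O=np.array([.5211,.0548,0])-EY*.0027/' h.py; python3 -c "
from h import *
goal(168,-4,30)"
```

```text
t 2.65 tcp loader [34.4  2.6 26.9] F [ 0.8 -0.8  0. ] shift [133.6   6.1  -3.4] turn [-0.011  0.002 -0.003] q6 0.22
```

>>> {"method": "carry_out", "body": {"commands": [[[13, 6, -3, -0.011, 0, 0, 45], [25, 6, -3, -0.011, 0, 0, 45], [37, 6, -3, -0.011, 0, 0, 45], [49, 6, -3, -0.011, 0, 0, 45], [61, 6, -3, -0.011, 0, 0, 45]]]}}

```text
t: 3.15
eef_pos: [0.5388, 0.1527, 0.034]
ee_rot: [[0.076, 0.997, 0.009], [0.997, -0.076, -0.0], [0.0, 0.009, -1.0]]
contact_force: [-0.4, -1.2, 0.1]
grip_width: 0.449
```

>>> {"method": "carry_out", "body": {"commands": [[[13, 0, 0, 0, 0, 0, 45], [26, 0, 0, 0, 0, 0, 45], [39, 0, 0, 0, 0, 0, 45], [52, 0, 0, 0, 0, 0, 45], [65, 0, 0, 0, 0, 0, 45]]]}}

```text
t: 3.65
eef_pos: [0.5434, 0.2172, 0.0331]
ee_rot: [[0.077, 0.997, 0.008], [0.997, -0.077, -0.001], [-0.0, 0.008, -1.0]]
contact_force: [-0.7, -0.6, 1.0]
grip_width: 0.452
```

Run:
```python
from h import *
goal(168,-4,30)
s=snap('side');save('side1.png',s['color'][150:400,120:420])
P=cloud(s);hsv=cv2.cvtColor(s['color'],cv2.COLOR_RGB2HSV).astype(int)
q=P-O;lx=q@EX*1e3;ly=q@EY*1e3;z=q[...,2]*1e3
m=(hsv[...,0]>10)&(hsv[...,0]<30)&(hsv[...,1]>130)&(z>72)&(z<90)&(abs(ly)<90)&(lx>40)&(lx<300)
r=cv2.minAreaRect(np.c_[lx[m],ly[m]].astype(np.float32));print(r)
```

```text
t 3.65 tcp loader [163.6  -7.4  33.1] F [-0.7 -0.6  1. ] shift [ 4.4 -3.4  3. ] turn [ 0.008  0.    -0.002] q6 0.44
((204.85379028320312, -1.1690750122070312), (107.11185455322266, 71.35906982421875), 89.48554992675781)
```

>>> {"method": "carry_out", "body": {"commands": [[[-20, 0, -20, 0, 0, 0, 45], [-30, 0, -65, 0, 0, 0, 20], [-40, 0, -110, 0.008, 0, 0, 0], [-50, 0, -155, 0.008, 0, 0, 0], [-60, 0, -190, 0.008, 0, 0, 0]]]}}

```text
t: 4.2
eef_pos: [0.5378, 0.1564, 0.2259]
ee_rot: [[0.077, 0.997, 0.002], [0.997, -0.077, 0.001], [0.001, 0.002, -1.0]]
contact_force: [0.8, 0.2, -0.4]
grip_width: -0.004
```

>>> {"method": "carry_out", "body": {"commands": [[[-320, -70, 0, 0, 0, 0, 0], [-320, -70, 0, 0, 0, 0, 0], [-320, -70, 0, 0, 0, 0, 0], [-320, -70, 0, 0, 0, 0, 0], [-320, -70, 0, 0, 0, 0, 0]]]}}

```text
t: 4.7
eef_pos: [0.4646, -0.0844, 0.2234]
ee_rot: [[0.076, 0.997, 0.001], [0.997, -0.076, -0.0], [0.0, 0.001, -1.0]]
contact_force: [0.7, 1.0, 0.2]
grip_width: 0.001
```

```bash
python3 -c "
from h import *
goal(-232,58,220)"
```

```text
t 4.7 tcp loader [-143.1   48.7  223.4] F [0.7 1.  0.2] shift [-88.9  -9.2   3.4] turn [ 0.001 -0.    -0.001] q6 -0.13
```

>>> {"method": "carry_out", "body": {"commands": [[[-45, -9, 0, 0, 0, 0, 0], [-89, -9, 20, 0, 0, 0, 0], [-89, -9, 65, 0, 0, 0, 0], [-89, -9, 110, 0, 0, 0, 0], [-89, -9, 110, 0, 0, 0, 0]]]}}

```text
t: 5.2
eef_pos: [0.4454, -0.1698, 0.1085]
ee_rot: [[0.078, 0.997, -0.01], [0.997, -0.078, 0.004], [0.003, -0.01, -1.0]]
contact_force: [-0.7, -0.1, 0.1]
grip_width: -0.0
```

```bash
python3 -c "
from h import *
goal(-232,58,49)"
```

```text
t 5.2 tcp loader [-229.7   61.3  108.5] F [-0.7 -0.1  0.1] shift [-2.5  3.9 59.5] turn [-0.01  -0.003 -0.003] q6 -0.31
```

>>> {"method": "carry_out", "body": {"commands": [[[-4, 4, 30, -0.01, -0.003, 0, 0], [-4, 4, 50, -0.01, -0.003, 0, 0], [-4, 4, 59, -0.01, -0.003, 0, 0], [-4, 4, 59, -0.01, -0.003, 0, 0]]]}}

```text
t: 5.6
eef_pos: [0.4534, -0.1751, 0.0547]
ee_rot: [[0.076, 0.997, 0.009], [0.997, -0.076, -0.004], [-0.003, 0.01, -1.0]]
contact_force: [1.0, -0.3, 1.3]
grip_width: -0.001
```

```bash
python3 -c "
from h import *
goal(-145,58,49)
L=wsnap('w2');measure(L)"
```

```text
t 5.6 tcp loader [-234.3   53.    54.7] F [ 1.  -0.3  1.3] shift [89.3 -5.2  5.4] turn [ 0.01   0.003 -0.001] q6 -0.32
bluecap58 2263 lx [-205.  -196.5 -188.5] ly [43.7 57.5 71.7] z [54.4 62.9 65.2]
tube58 16009 lx [-227.2 -157.5 -107.2] ly [43.2 57.1 71.8] z [54.6 63.1 70. ]
orangecap0 1069 lx [-204.5 -195.4 -187.3] ly [-15.   10.4  14.8] z [48.1 59.6 63.6]
tube0 13213 lx [-203.  -152.3 -103. ] ly [-12.3   4.1  14.4] z [54.  62.9 65.5]
bluecap-58 1478 lx [-215.7 -207.  -198.9] ly [-68.4 -49.9 -42.9] z [47.7 61.5 65.2]
tube-58 9293 lx [-214.5 -160.4 -105.7] ly [-67.7 -51.3 -43.2] z [53.5 62.2 65.4]
```

View pics/w2.png

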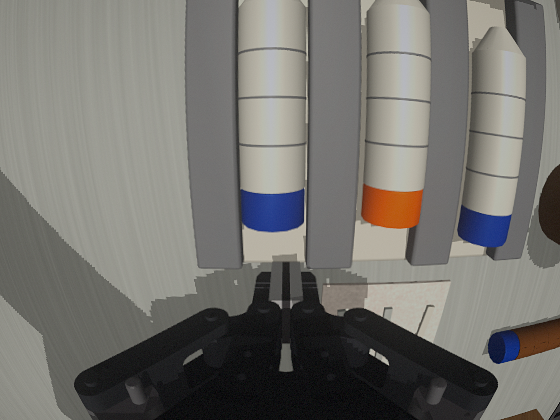

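>>> {"method": "carry_out", "body": {"commands": [[[18, -4, 5, 0.006, 0, 0, 0], [32, -4, 5, 0.006, 0, 0, 0], [44, -4, 5, 0.006, 0, 0, 0], [56, -4, 5, 0.006, 0, 0, 0], [68, -4, 5, 0.006, 0, 0, 0]]]}}

```text
t: 6.15
eef_pos: [0.455, -0.1063, 0.0495]
ee_rot: [[0.077, 0.997, 0.005], [0.997, -0.077, -0.004], [-0.003, 0.005, -1.0]]
contact_force: [0.5, -0.5, -0.1]
grip_width: -0.002
```

>>> {"method": "carry_out", "body": {"commands": [[[10, 0, 0, 0, 0, 0, 0], [18, 0, 0, 0, 0, 0, 0], [24, 0, 0, 0, 0, 0, 0], [28, 0, 0, 0, 0, 0, 0], [28, 0, 0, 0, 0, 0, 0]]]}}

```text
t: 6.65
eef_pos: [0.4564, -0.0789, 0.0487]
ee_rot: [[0.076, 0.997, 0.003], [0.997, -0.076, -0.003], [-0.003, 0.004, -1.0]]
contact_force: [0.7, -0.2, 0.3]
grip_width: -0.001
```

```bash
python3 -c "
from h import *
goal(-133,58,49)
L=wsnap('w3');measure(L)"
```

```text
t 6.65 tcp loader [-138.2   57.2   48.7] F [ 0.7 -0.2  0.3] shift [ 5.2 -0.9 -0.3] turn [ 0.004  0.003 -0.001] q6 -0.11
bluecap58 2203 lx [-125.2 -116.2 -108.3] ly [45.6 59.2 73.1] z [56.3 64.1 66.5]
tube58 9431 lx [-131.3  -99.   -70.6] ly [44.4 58.6 73.3] z [55.1 63.8 72.5]
tube0 6738 lx [-180.2 -121.6  -91.3] ly [-11.9   3.4  14.3] z [53.7 62.1 65.3]
tube-58 5532 lx [-192.9 -142.1 -103.4] ly [-67.1 -51.8 -43.3] z [53.5 61.7 65.2]
block 31205 lx [-67.3 -52.8  -4.1] ly [-61.   27.3  90.1] z [80.4 81.8 83.1]
bar 2318 lx [-47.9 -47.5 -46.6] ly [-3.7 51.8 99.6] z [131.6 133.9 134.9]
```

>>> {"method": "carry_out", "body": {"commands": [[[1, 0, 0, 0, 0, 0, 0], [2, 0, 0, 0, 0, 0, 0], [3, 0, 0, 0, 0, 0, 0], [3, 0, 0, 0, 0, 0, 0]]]}}

```text
t: 7.1
eef_pos: [0.4567, -0.0764, 0.0488]
ee_rot: [[0.077, 0.997, 0.004], [0.997, -0.077, -0.003], [-0.003, 0.004, -1.0]]
contact_force: [-0.4, -0.2, 0.5]
grip_width: 0.001
```

```bash
python3 -c "
from h import *
goal(-133,58,49)
L=wsnap('w4');measure(L)"
```

```text
t 7.1 tcp loader [-135.7   57.1   48.8] F [-0.4 -0.2  0.5] shift [ 2.7 -1.  -0.2] turn [ 0.004  0.003 -0.002] q6 -0.11
bluecap58 2195 lx [-123.2 -114.6 -106.7] ly [45.1 58.7 72.7] z [56.1 64.2 66.5]
tube58 9001 lx [-128.8  -98.   -70.7] ly [44.1 58.4 73. ] z [55.3 63.8 72.5]
tube0 6409 lx [-177.8 -120.5  -91.4] ly [-12.    3.3  14.2] z [53.7 62.1 65.2]
tube-58 5343 lx [-190.6 -141.  -103.2] ly [-67.2 -51.8 -43.3] z [53.5 61.7 65.2]
block 30589 lx [-67.3 -53.   -2.9] ly [-61.5  23.2  90. ] z [80.4 81.8 83.1]
bar 3102 lx [-47.8 -47.4 -46.3] ly [-3.3 50.8 99.9] z [132.3 134.5 135.7]
```

>>> {"method": "carry_out", "body": {"commands": [[[0.6, 0, 0, 0, 0, 0, 0], [1.2, 0, 0, 0, 0, 0, 0], [1.2, 0, 0, 0, 0, 0, 0]]]}}

```text
t: 7.45
eef_pos: [0.4569, -0.0751, 0.0488]
ee_rot: [[0.077, 0.997, 0.004], [0.997, -0.077, -0.003], [-0.003, 0.004, -1.0]]
contact_force: [-0.4, -0.3, 0.4]
grip_width: -0.0
```

>>> {"method": "carry_out", "body": {"commands": [[[0.7, 0, 0, 0, 0, 0, 0], [1.4, 0, 0, 0, 0, 0, 0], [1.4, 0, 0, 0, 0, 0, 0]]]}}

```text
t: 7.75
eef_pos: [0.4573, -0.0743, 0.0489]
ee_rot: [[0.076, 0.997, 0.004], [0.997, -0.076, -0.004], [-0.004, 0.005, -1.0]]
contact_force: [-0.0, -5.7, -0.8]
grip_width: -0.0
```

>>> {"method": "carry_out", "body": {"commands": [[[-15, 0, 0, 0, 0, 0, 0], [-50, 0, -30, 0, 0, 0, 0], [-85, 20, -60, 0, 0, 0, 0], [-109, 60, -60, 0, 0, 0, 0], [-109, 100, -60, 0, 0, 0, 0]]]}}

```text
t: 8.25
eef_pos: [0.5497, -0.1933, 0.1113]
ee_rot: [[0.08, 0.997, 0.007], [0.997, -0.08, -0.005], [-0.004, 0.007, -1.0]]
contact_force: [-0.6, 0.3, 0.0]
grip_width: 0.0
```

>>> {"method": "carry_out", "body": {"commands": [[[0, 15, 0, 0, 0, 0, 0], [0, 15, 0, 0, 0, 0, 0], [0, 15, 0, 0, 0, 0, 0]]]}}

```text
t: 8.55
eef_pos: [0.5619, -0.1906, 0.109]
ee_rot: [[0.077, 0.997, 0.002], [0.997, -0.077, -0.003], [-0.002, 0.002, -1.0]]
contact_force: [0.1, -0.0, -0.4]
grip_width: -0.003
```

```bash
python3 -c "
from h import *
goal(-241,-58,49)
L=wsnap('w5');measure(L)"
```

```text
t 8.55 tcp loader [-241.6  -56.4  109. ] F [ 0.1 -0.  -0.4] shift [ 0.8  1.4 60. ] turn [ 0.002  0.002 -0.002] q6 -0.27
bluecap58 1108 lx [-122.9 -114.2 -105.1] ly [43.8 52.5 69.4] z [45.5 63.  66.5]
tube58 2465 lx [-122.6 -102.7  -79.5] ly [43.7 52.8 69.6] z [53.7 63.1 66.3]
orangecap0 728 lx [-204.3 -196.  -187.2] ly [-14.9  -8.9  14.3] z [49.7 60.2 64.1]
tube0 7745 lx [-203.2 -151.1  -94. ] ly [-14.7  -3.5  12.7] z [54.1 62.7 65.5]
bluecap-58 1223 lx [-215.2 -206.9 -198.9] ly [-71.7 -58.1 -44.5] z [55.3 63.  65.3]
tube-58 8598 lx [-214.8 -161.9 -105.5] ly [-72.4 -58.1 -44. ] z [54.1 62.8 65.5]
```

>>> {"method": "carry_out", "body": {"commands": [[[0, 1, 35, 0, 0, 0, 0], [0, 1, 60, 0, 0, 0, 0], [0, 1, 60, 0, 0, 0, 0], [8, 1, 60, 0, 0, 0, 0], [20, 1, 60, 0, 0, 0, 0]]]}}

```text
t: 9.1
eef_pos: [0.5663, -0.1713, 0.0509]
ee_rot: [[0.078, 0.997, 0.005], [0.997, -0.078, -0.004], [-0.003, 0.006, -1.0]]
contact_force: [-0.4, 0.1, -0.8]
grip_width: 0.004
```

```bash
python3 -c "
from h import *
goal(-140,-58,49)"
```

```text
t 9.1 tcp loader [-222.1  -59.3   50.9] F [-0.4  0.1 -0.8] shift [82.1 -1.6  1.6] turn [ 0.006  0.003 -0.003] q6 -0.23
```

>>> {"method": "carry_out", "body": {"commands": [[[12, -1, 1, 0, 0, 0, 0], [24, -1, 1, 0, 0, 0, 0], [36, -1, 1, 0, 0, 0, 0], [48, -1, 1, 0, 0, 0, 0], [60, -1, 1, 0, 0, 0, 0]]]}}

```text
t: 9.6
eef_pos: [0.5696, -0.1103, 0.0485]
ee_rot: [[0.077, 0.997, 0.004], [0.997, -0.077, -0.003], [-0.003, 0.004, -1.0]]
contact_force: [1.3, -0.3, 1.0]
grip_width: -0.0
```

>>> {"method": "carry_out", "body": {"commands": [[[9, 0, 0, 0, 0, 0, 0], [16, 0, 0, 0, 0, 0, 0], [21, 0, 0, 0, 0, 0, 0], [24, 0, 0, 0, 0, 0, 0], [24, 0, 0, 0, 0, 0, 0]]]}}

```text
t: 10.1
eef_pos: [0.5712, -0.0874, 0.0482]
ee_rot: [[0.077, 0.997, 0.004], [0.997, -0.077, -0.003], [-0.003, 0.004, -1.0]]
contact_force: [-0.3, -0.3, 0.1]
grip_width: 0.003
```

```bash
python3 -c "
from h import *
goal(-133.6,-58,49)
L=wsnap('w6');measure(L)"
```

```text
t 10.1 tcp loader [-138.   -58.    48.2] F [-0.3 -0.3  0.1] shift [ 4.4  0.  -0.8] turn [ 0.004  0.003 -0.002] q6 -0.09
bluecap58 1412 lx [-121.8 -112.9 -104.9] ly [43.6 50.5 68.3] z [51.5 63.  66.2]
tube58 4424 lx [-121.3  -95.   -70.5] ly [43.4 50.8 67.6] z [53.6 62.8 66.1]
tube0 6779 lx [-180.7 -121.8  -91.4] ly [-14.8  -4.2  11.4] z [53.6 62.1 65.3]
bluecap-58 2199 lx [-124.9 -116.1 -108.3] ly [-70.9 -57.3 -43.3] z [55.8 64.  66.3]
tube-58 9465 lx [-131.1  -98.7  -70.5] ly [-71.7 -57.6 -43.1] z [55.  63.7 72.3]
block 31604 lx [-67.4 -52.8  -3.4] ly [-90.8 -26.9  64.9] z [80.4 81.8 83.1]
bar 1786 lx [-48.1 -47.7 -47. ] ly [-100.9  -55.3    3.4] z [131.7 133.6 134.5]
```

>>> {"method": "carry_out", "body": {"commands": [[[1, 0, 0, 0, 0, 0, 0], [2, 0, 0, 0, 0, 0, 0], [3, 0, 0, 0, 0, 0, 0], [3, 0, 0, 0, 0, 0, 0]]]}}

```text
t: 10.55
eef_pos: [0.5714, -0.0846, 0.0482]
ee_rot: [[0.077, 0.997, 0.004], [0.997, -0.077, -0.003], [-0.003, 0.004, -1.0]]
contact_force: [-0.1, -0.1, 0.5]
grip_width: 0.002
```

>>> {"method": "carry_out", "body": {"commands": [[[0.7, 0, 0, 0, 0, 0, 0], [1.4, 0, 0, 0, 0, 0, 0], [1.4, 0, 0, 0, 0, 0, 0]]]}}

```text
t: 10.85
eef_pos: [0.5716, -0.0833, 0.0483]
ee_rot: [[0.077, 0.997, 0.004], [0.997, -0.077, -0.004], [-0.003, 0.004, -1.0]]
contact_force: [0.6, -1.7, -0.3]
grip_width: 0.002
```

>>> {"method": "carry_out", "body": {"commands": [[[0.5, 0, 0, 0, 0, 0, 0], [0.5, 0, 0, 0, 0, 0, 0], [-12, 0, 0, 0, 0, 0, 0], [-20, -10, -40, 0, 0, 0, 0], [-20, -20, -85, 0, 0, 0, 0]]]}}

```text
t: 11.35
eef_pos: [0.548, -0.1022, 0.1322]
ee_rot: [[0.078, 0.997, -0.001], [0.997, -0.078, -0.002], [-0.002, -0.001, -1.0]]
contact_force: [0.9, -0.4, 1.1]
grip_width: 0.001
```

>>> {"method": "carry_out", "body": {"commands": [[[40, -38, -45, 0, 0, 0, 0], [75, -38, -45, 0, 0, 0, 0], [75, -38, -45, 0, 0, 0, 0], [75, -38, -45, 0, 0, 0, 0]]]}}

```text
t: 11.75
eef_pos: [0.5176, -0.023, 0.1785]
ee_rot: [[0.075, 0.997, 0.005], [0.997, -0.075, -0.003], [-0.003, 0.005, -1.0]]
contact_force: [0.3, 0.2, -0.2]
grip_width: -0.001
```

```bash
python3 -c "
from h import *
goal(-74,0,112)
L=wsnap('w7');measure(L)"
```

```text
t 11.75 tcp loader [-77.8   0.3 178.5] F [ 0.3  0.2 -0.2] shift [ 4.  -0.  66.5] turn [0.005 0.003 0.   ] q6 0.01
bluecap58 527 lx [-121.  -113.  -105.2] ly [44.1 55.8 72. ] z [54.8 63.6 66.3]
tube58 1678 lx [-121.2  -96.7  -73.5] ly [44.  56.1 72.2] z [54.6 63.4 66.2]
tube0 1200 lx [-134.2 -109.2  -91.1] ly [-14.7  -0.2  14.2] z [53.4 60.7 65.4]
bluecap-58 530 lx [-121.4 -113.1 -105.3] ly [-71.8 -54.7 -43.3] z [50.7 63.6 66.2]
tube-58 1645 lx [-121.4  -96.5  -73.6] ly [-70.6 -55.1 -43.3] z [54.2 63.6 66.1]
block 15347 lx [-67.  -23.6  -0.1] ly [-90.2  -0.3  89.1] z [80.3 81.8 83.1]
bar 7830 lx [-47.1 -38.9 -31.6] ly [-101.6   -0.2  101.1] z [127.5 138.3 140.3]
```

View pics/w7.png

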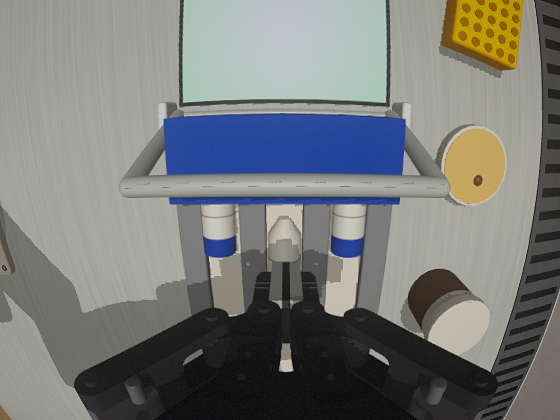

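Both blue caps at (219,245) and (347,245) are level and home, and the zone is clear of the box. Next, the handle.

>>> {"method": "carry_out", "body": {"commands": [[[3, 0, 35, 0, 0, 0, 0], [3, 0, 66, 0, 0, 0, 0], [3, 0, 66, 0, 0, 0, 0]]]}}

```text
t: 12.1
eef_pos: [0.515, -0.0217, 0.1079]
ee_rot: [[0.078, 0.997, -0.005], [0.997, -0.078, -0.003], [-0.003, -0.004, -1.0]]
contact_force: [-0.3, 0.1, -1.1]
grip_width: -0.001
```

```bash
python3 -c "
from h import *
goal(-66,0,112)"
```

```text
t 12.1 tcp loader [-76.7   3.  107.9] F [-0.3  0.1 -1.1] shift [10.7  3.  -4.2] turn [-0.004  0.003 -0.003] q6 0.02
```

>>> {"method": "carry_out", "body": {"commands": [[[11, 2, -4, 0, 0, 0, 0], [20, 2, -4, 0, 0, 0, 0], [29, 2, -4, 0, 0, 0, 0], [38, 2, -4, 0, 0, 0, 0], [46, 2, -4, 0, 0, 0, 0]]]}}

```text
t: 12.6
eef_pos: [0.5253, 0.0254, 0.118]
ee_rot: [[0.076, 0.997, 0.008], [0.997, -0.076, -0.004], [-0.004, 0.008, -1.0]]
contact_force: [-0.6, -5.8, 4.3]
grip_width: 0.003
```

```bash
python3 -c "
from h import *
goal(35,0,110)"
```

```text
t 12.6 tcp loader [-29.   -3.7 118. ] F [-0.6 -5.8  4.3] shift [64.1 -3.8  7.7] turn [ 0.008  0.004 -0.001] q6 0.11
```

>>> {"method": "carry_out", "body": {"commands": [[[9, 0, 1, 0, 0, 0, 0], [18, -1, 2, 0, 0, 0, 0], [27, -2, 3, 0, 0, 0, 0], [36, -2, 5, 0, 0, 0, 0], [45, -2, 7, 0, 0, 0, 0]]]}}

```text
t: 13.1
eef_pos: [0.525, 0.0709, 0.1086]
ee_rot: [[0.077, 0.997, 0.004], [0.997, -0.077, -0.003], [-0.003, 0.004, -1.0]]
contact_force: [0.5, -2.7, 1.6]
grip_width: -0.001
```

```bash
python3 -c "
from h import *
goal(60,0,97)"
```

```text
t 13.1 tcp loader [1.640e+01 1.000e-01 1.086e+02] F [ 0.5 -2.7  1.6] shift [43.7 -0.1 11.4] turn [ 0.004  0.003 -0.002] q6 0.19
```

>>> {"method": "carry_out", "body": {"commands": [[[8, 0, 2, 0, 0, 0, 0], [16, 0, 4, 0, 0, 0, 0], [24, 0, 6, 0, 0, 0, 0], [31, 0, 8, 0, 0, 0, 0], [38, 0, 11, 0, 0, 0, 0]]]}}

```text
t: 13.6
eef_pos: [0.5272, 0.1082, 0.0968]
ee_rot: [[0.077, 0.997, 0.002], [0.997, -0.077, -0.004], [-0.004, 0.002, -1.0]]
contact_force: [-0.2, -4.2, -4.0]
grip_width: -0.001
```

>>> {"method": "carry_out", "body": {"commands": [[[5, 0, 5, 0, 0, 0, 0], [10, 0, 11, 0, 0, 0, 0], [14, 0, 17, 0, 0, 0, 0], [17, 0, 23, 0, 0, 0, 0]]]}}

```text
t: 14.0
eef_pos: [0.5296, 0.1253, 0.074]
ee_rot: [[0.077, 0.997, 0.004], [0.997, -0.077, -0.003], [-0.003, 0.004, -1.0]]
contact_force: [0.1, -0.4, -0.1]
grip_width: 0.0
```

Run:
```python
from h import *
goal(60,0,97)
s=snap('side');save('side2.png',cv2.resize(s['color'][130:350,170:420],None,fx=2.5,fy=2.5))
```

```text
t 14.0 tcp loader [71.  -0.5 74. ] F [ 0.1 -0.4 -0.1] shift [-11.   -0.4 -23. ] turn [ 0.004  0.003 -0.002] q6 0.29
```

View pics/side2.png

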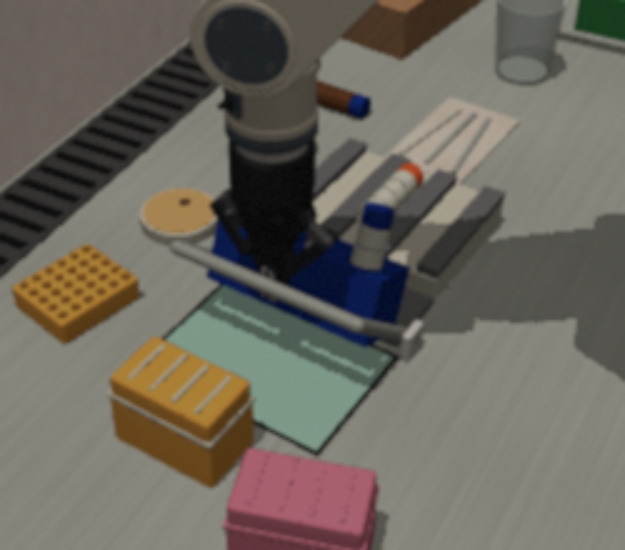

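The rack is nearly upright and free of the finger. I ease clear of the block face and rise.

>>> {"method": "carry_out", "body": {"commands": [[[7, 0, -8, 0, 0, 0, 0], [10, 0, -45, 0, 0, 0, 0], [10, 0, -90, 0, 0, 0, 0], [10, 0, -140, 0, 0, 0, 0], [10, 0, -190, 0, 0, 0, 0]]]}}

```text
t: 14.55
eef_pos: [0.5291, 0.1355, 0.267]
ee_rot: [[0.077, 0.997, 0.004], [0.997, -0.077, -0.003], [-0.003, 0.004, -1.0]]
contact_force: [1.4, 0.4, -0.7]
grip_width: 0.004
```

>>> {"method": "carry_out", "body": {"commands": [[[-200, 0, -30, 0, 0, 0, 0], [-200, 0, -30, 0, 0, 0, 0], [-200, 0, -30, 0, 0, 0, 0], [-200, 0, -30, 0, 0, 0, 0], [-200, 0, -30, 0, 0, 0, 0]]]}}

```text
t: 15.05
eef_pos: [0.514, -0.0685, 0.2971]
ee_rot: [[0.082, 0.997, 0.007], [0.997, -0.082, -0.005], [-0.004, 0.007, -1.0]]
contact_force: [0.1, -0.2, -0.7]
grip_width: -0.001
```

>>> {"method": "carry_out", "body": {"commands": [[[-150, 0, 0, 0, 0, 0, 0], [-150, 0, 0, 0, 0, 0, 0], [-150, 0, 0, 0, 0, 0, 0], [-150, 0, 0, 0, 0, 0, 0], [-150, 0, 0, 0, 0, 0, 0]]]}}

```text
t: 15.55
eef_pos: [0.5022, -0.2139, 0.2957]
ee_rot: [[0.079, 0.997, 0.004], [0.997, -0.079, -0.003], [-0.002, 0.004, -1.0]]
contact_force: [0.4, 1.1, 0.4]
grip_width: -0.001
```

Run:
```python
from h import *
goal(60,0,97)
d={n:snap(n) for n in('scene','side')}
d0=pickle.load(open('d0.pkl','rb'))
for n,s in d.items():
    P=cloud(s);q=P-O;lx=q@EX*1e3;ly=q@EY*1e3;z=q[...,2]*1e3;hsv=cv2.cvtColor(s['color'],cv2.COLOR_RGB2HSV).astype(int);H,S=hsv[...,0],hsv[...,1]
    def pr(k,m):
        if m.sum()>8: print(n,k,m.sum(),[np.percentile(a[m],[3,50,97]).round(0) for a in(lx,ly,z)])
    b=(H>108)&(H<130)&(S>120);y=(H>10)&(H<30)&(S>130)
    near=(lx>-20)&(lx<80)&(abs(ly)<100)
    pr('block',b&near&(z>20)&(z<95))
    for c in(-58,58): pr('cap%d'%c,b&near&(z>110)&(abs(ly-c)<22))
    pr('bar',(lx>95)&(lx<135)&(abs(ly)<90)&(z>45)&(z<90)&~y)
    pr('box',y&(z>72)&(z<90)&(lx>140)&(lx<260)&(abs(ly)<90))
    pr('orange',((H<12)|(H>172))&(S>120)&(z>45)&(z<70)&(lx<-160)&(lx>-230)&(abs(ly)<25))
save('end.png',d['scene']['color'])
```

```text
t 15.55 tcp loader [-269.3    1.4  295.7] F [0.4 1.1 0.4] shift [329.8  -0.9 197.9] turn [ 0.004  0.002 -0.004] q6 -0.34
scene block 1501 [array([ 3., 45., 63.]), array([-92., -31.,  77.]), array([41., 86., 90.])]
scene cap-58 143 [array([17., 30., 43.]), array([-72., -62., -45.]), array([131., 142., 145.])]
scene cap58 107 [array([18., 30., 41.]), array([44., 52., 69.]), array([130., 142., 145.])]
scene bar 331 [array([107., 114., 120.]), array([-85., -11.,  84.]), array([62., 67., 70.])]
scene box 896 [array([181., 211., 241.]), array([-59., -11.,  44.]), array([75., 80., 82.])]
scene orange 59 [array([-204., -196., -188.]), array([-15.,  -7.,  14.]), array([47., 60., 66.])]
side block 2318 [array([ 7., 59., 62.]), array([-81.,  12.,  95.]), array([25., 73., 90.])]
side cap-58 105 [array([21., 36., 43.]), array([-65., -51., -42.]), array([127., 142., 145.])]
side cap58 127 [array([21., 35., 43.]), array([51., 64., 76.]), array([128., 142., 145.])]
side bar 430 [array([107., 115., 119.]), array([-85.,   5.,  85.]), array([58., 66., 70.])]
side box 888 [array([183., 217., 241.]), array([-51.,   2.,  50.]), array([74., 79., 82.])]
side orange 35 [array([-203., -195., -186.]), array([-6., 10., 19.]), array([50., 62., 66.])]
```

View pics/end.png

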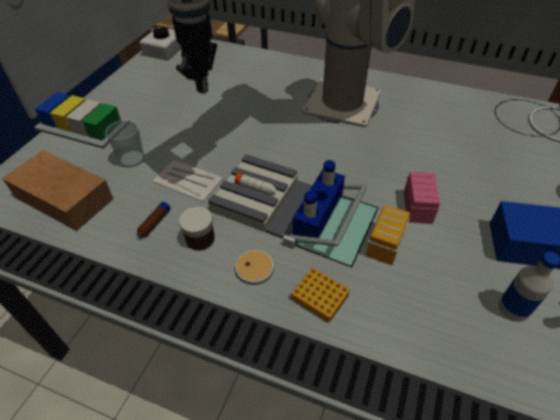

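```bash
python3 -c "
from bench import bot
print(bot.close_job())"
```

```text
the job is handed in; nothing more can be done
None
```

The job is done and handed in at about 15.6 s on the robot's clock; no verdict was reported.

- **Tip box:** I pushed it along loader +x off the landing zone. It stands upright with its centre at about x = 211 mm, and 178 mm was needed.
- **Tubes:** Both blue-capped tubes went home in their cups. I stopped at a contact force of about 6 N on the first and about 2 N on the second, plus a last 0.5 mm push that I did not measure. After that the two cap ends read the same in the wrist view.
- **Rack:** I pushed the handle past the balance point at under about 1 rad/s by my estimate, and the rack then sank to its stop.

**Last checks, from both fixed cameras:**
- The handle bar is at x ≈ 114 mm with its top near 67 mm, against 113 mm and 68 mm expected for upright.
- The tops of both blue caps are about 143 mm up, which matches upright and home.
- The orange cap is within about 1 mm of its start.
- The jar, dish and small yellow rack look unmoved in the picture; I did not measure them.
- The gripper is clear of everything.

No check failed. The first position estimate disagreed with the wrist view by 2.7 mm along y, and I corrected it before pushing anything.

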